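# Click the battery pack into the charger

### The arm

A 7-joint arm with a two-finger parallel gripper is mounted at the origin on a cart in front of the work surface, level with it; the furniture and walls round the work are solid. World frame = base frame: x ahead of the robot, y to its left, z up, the work surface at z = 0. Lengths are in m, angles in rad, forces in N, time in s.
With the tool pointing down it reaches from about 0.4 to 0.9 m from the base axis. Payload 5.5 kg.
Tool frame: the origin (TCP) lies midway between the tips of the shut fingers; the grasp point (between the pads) lies 19 mm behind it (arm.hold_point_z is the distance from the TCP to the grasp point, in m); z points along the fingers, y is the line along which they close (so a half turn about z gives the same grasp; the last joint's range is limited). The gripper opens to 85 mm and grips with 20 to 120 N. Pads are 22 mm wide; open, the fingers measure 114 mm over their backs; the gripper's body (76 mm by 85 mm) begins 54 mm behind the grasp point. The pads swing forward as they close: fully open they stand 13 mm farther back than shut.
Start: joints at [1.455, 0.501, -0.427, 1.55, 0.221, 1.138, -0.21], TCP at [0.24, -0.604, 0.231] pointing down, gripper open.
Joint ranges: [-2.88, 2.88], [-0.31, 2.03], [-1.54, 1.56], [0.2, 2.42], [-1.41, 4.55], [0.19, 2.02], [-2.57, 2.57]. Speed limits (rad/s): [2.57, 2.57, 3.14, 3.14, 3.14, 3.14, 3.14].

### API

Orientations are given as a rotation vector (axis times angle).
In Python, from bench import arm, get_image, camera_info, workorder gives the robot as it stands. The module is installed in compiled form; this text tells all that it offers.
- The arm moves only by the tool step_arm, never from a script. Its argument "series" is a list of rows, each a list of 3 entries, a list of its own where there are three numbers: the shift along the tool's x, y, z in m, then the turn, a rotation vector about the tool's x, y, z in degrees, then the opening, from 0 (shut) to 1 (fully open). In form: [[[dx, dy, dz], [wx, wy, wz], claw], ...]. A call has 1 to 5 rows; each row shifts and turns the commanded pose from where the row before left it, along the tool's axes as they then stand; what a row does not reach is not made up. A row lasts 1/10 s, in which the tool goes at most 50 mm and 8.59 degrees, less where a joint would pass 70% of its speed; a pose out of reach is approached as far as the arm can. A call with a gripper value outside its range is refused whole. The fingers move at their own pace and stop on an object; the grip force is fixed at half the most. Time passes only in rows, so rows that do not move let the fingers close. It gives the time, the measured TCP pose, the force, the opening and the grip force at its end, in the units of the state.
- arm.sense(): the state, without advancing time (a new reading comes with each control period).
- get_image(name): name is "scene" or "top"; returns the picture (420x560x3 uint8, red, green, blue); there is no depth.
- camera_info(name): a dict with "mtx" (3x3 intrinsics, pixels), "distortion" ([k1, k2, p1, p2, k3] as OpenCV has them; the pictures are not rectified), "R" (3x3) and "t" (3): a world point X has camera coordinates R X + t. Camera axes: x right, y down, z forward; pixel columns grow to the right and rows downward; lengths in m; the calibration is good to about 2 mm. A picture is of the moment at which its call begins. camera_info takes no time and is no camera call.
- workorder.hand_in(): hands the job in; it is judged then, once.
The state is a dict: "t": time; "joints": joint angles; "qvel": joint speeds; "joint_efforts": joint torques, N m; "position": TCP position; "orientation": TCP orientation; "contact_force": force on the tool from outside, world axes, zero at the start; "torque": the same for the moment, N m; "opening": finger opening in m; "gripper_force": force on a finger pad.
Only numpy, scipy, OpenCV 4.12 (cv2) and the standard library are available. Lean on these libraries where they do the work, as an engineer would, in place of code of your own. Each camera call takes 0.05 s, during which the arm holds its last target. There are 200 camera calls.

### The job

Put the blue battery pack on charge: set it in the charger's open front, nose first, and slide it in along the floor under the hood until it is fully home and the yellow spring catch has clicked into its notch, then let go. Leave the orange battery pack where it stands.

Things in the scene. Friction and masses are not known exactly. Their poses are not given: they have to be found in the camera images.
- pack_blue: Battery pack to charge, black with blue band and top, 100x56x64 mm, 0.28-0.56 kg, loose on the bench. Origin: centre of underside; x to its nose (brass contacts), z up. Foot 24 mm high: nose x 28..50, rear x -50..0, both 56 wide; between them a notch in each side (38 wide). On it a grip block, x -45..15, 44 wide in y, z 20..64 mm: grasp across y at x = -15.
- pack_orange: A pack of the same shape, size and axes, but with orange band and orange top; it stays where it stands.
- charger: Black and grey charger, 187x130x42 mm, fixed; place and yaw vary. Origin: underside near its middle; x = the way the pack slides in, from the open front to the back; z up. Floor plate 6 mm thick, x -90..97. Guides 24 mm high form a bay 60 wide (y -30..30), x 15..80, flared at the front to 90 wide at x = -20. End stop x = 80. Hood over x 64..97, its underside 34, top 40 above bench.
- charger_home (a point): Point on the charger's floor, 6 mm above the bench, where the pack's origin lies when fully home (charger x = 30, y = 0); axes as the charger's, the pack's x along its x. A good place to set the pack down first is 90 mm before it (charger x = -60): the nose then lies in the flared mouth on the floor plate.
- catch (a joint): Yellow spring catch in the charger's -y guide, at charger x 32..54.5, reaching 7 mm into the bay, tab top 29 mm above bench. 0 = out in the bay; up to 0.012 m = pushed aside by the nose. Spring 2 N, 4 N at 7 mm; sliding in takes 3 to 8 N. Sloped to the mouth, square behind: springs back to about 0 in the pack's notch once the pack is within 3.5 mm of home, and holds it in.

How it is judged:
By the outcome, as a careful person would: the job done as asked, in the order asked, and still so for the second after the job is handed in, with the robot touching nothing.
It also fails if it takes over 42 s, if anything falls off the work surface, if the arm or the gripper's body presses on something with over 40 N, if the wrist force passes 120 N, or if a joint passes its speed limit or range.

## Working session

There is one attempt and no reset: what is moved stays moved. The work goes in short steps, Python scripts to look and compute and a tool call to move; the robot and the scene stay as the last step left them, time stands still between calls to the robot, and variables do not carry over. Pictures are saved under pics/ and viewed, at most 10 in all, crops included, and the job is handed in when it is done.

Besides the shell and the picture viewer there is one more tool, called after "Emit:" as a command line: name --argument value ..., lists and objects as JSON in quotes. step_arm: Moves the arm, as the interface text tells. Its arguments: {"type":"object","properties":{"series":{"type":"array","items":{"type":"array"}}},"required":["series"]}

```bash
mkdir -p pics
python3 - <<'E'
from bench import arm,get_image,camera_info
import cv2,numpy as np
for n in("scene","top"):
    im=get_image(n); cv2.imwrite(f"pics/{n}0.png",im[:,:,::-1])
    c=camera_info(n); print(n,np.round(c["mtx"],1).tolist(),np.round(c["distortion"],4),np.round(-np.array(c["R"]).T@c["t"],3))
s=arm.sense(); print(s["t"],s["position"],s["orientation"],s["opening"],s["contact_force"],arm.hold_point_z)
E
```

```text
scene [[408.9, 0.0, 276.0], [0.0, 408.9, 207.5], [0.0, 0.0, 1.0]] [-0.0956  0.      0.      0.      0.    ] [ 0.101 -0.53   0.532]
top [[390.2, 0.0, 281.3], [0.0, 390.2, 206.4], [0.0, 0.0, 1.0]] [-0.0984  0.      0.      0.      0.    ] [0.334 0.043 0.961]
0.1 [ 0.24010907 -0.60335467  0.23035   ] [-3.08370556e+00 -5.91194016e-01  4.28437337e-04] 0.0855448514501117 [-0.90417589  0.23612854  0.02227749] 0.0187
```

View pics/scene0.png

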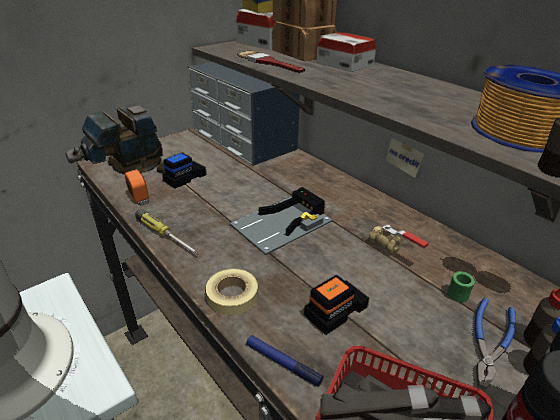

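View pics/top0.png

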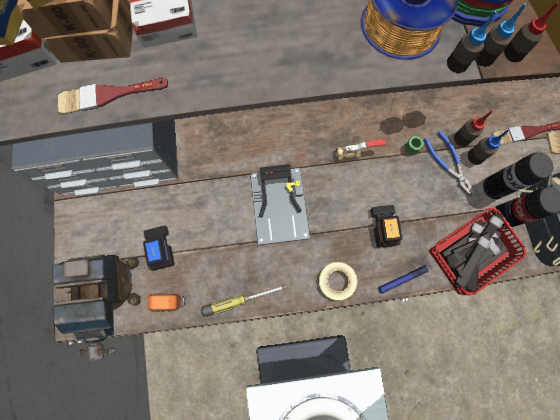

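The scene picture shows the blue pack at about (182,168), the charger at (285,222) and the orange pack at (335,303). In the top picture they are at (155,252), (280,205) and (386,228). Next I'll enlarge the top view.

Run:
```python
import cv2,numpy as np
t=cv2.imread("pics/top0.png")
a=cv2.resize(t[215:285,120:200],None,fx=7,fy=7,interpolation=cv2.INTER_CUBIC)   # 560x490
b=cv2.resize(t[155:255,240:320],None,fx=6,fy=6,interpolation=cv2.INTER_CUBIC)   # 480x600
cv2.imwrite("pics/a.png",np.clip(a*1.5,0,255)); cv2.imwrite("pics/b.png",np.clip(b*1.3,0,255))
```

```text
[ WARN:0@0.034] global loadsave.cpp:1063 imwrite_ Unsupported depth image for selected encoder is fallbacked to CV_8U.
```

View pics/a.png

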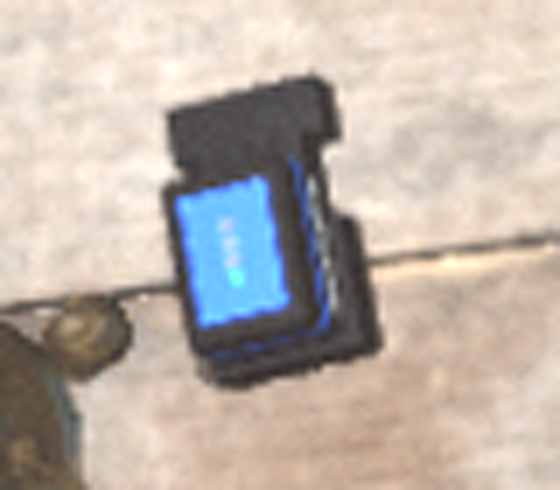

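View pics/b.png

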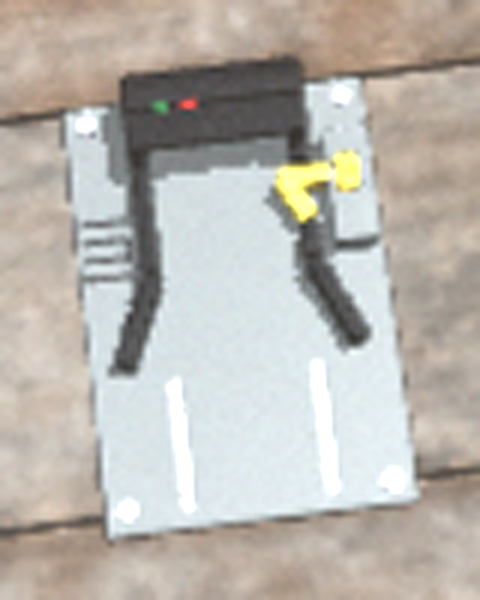

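The first crop shows the blue pack, nose up and to the right. Its nose corners are at (168,113) and (328,77), its rear-right foot corner at (380,350), and the blue label covers (175,197)–(290,310). The second crop shows the charger with floor corners at (108,537), (417,497), (358,78) and (65,112), the hood at the top, and the catch at (300,190). I'll fit both poses from these points.

```bash
cat > h.py <<'E'
import cv2,numpy as np
from bench import arm,get_image,camera_info
from scipy.optimize import least_squares
from scipy.spatial.transform import Rotation as Ro
def proj(n,P):
    c=camera_info(n); return cv2.projectPoints(np.array(P,float),cv2.Rodrigues(np.array(c["R"]))[0],np.array(c["t"]),np.array(c["mtx"]),np.array(c["distortion"]))[0][:,0]
def fit(n,obj,px,x0,z0=0):
    obj=np.array(obj)/1000.
    def W(p):
        c,s=np.cos(p[2]),np.sin(p[2]); return np.c_[p[0]+c*obj[:,0]-s*obj[:,1],p[1]+s*obj[:,0]+c*obj[:,1],obj[:,2]+z0]
    f=lambda p:(proj(n,W(p))-px).ravel()
    r=least_squares(f,x0,loss="soft_l1"); return r.x,f(r.x).reshape(-1,2)
def up(uv,s,ox,oy): return (np.array(uv)+.5)/s-.5+[ox,oy]
def to(pos,yaw):
    "tool-frame shift to world pos, and turn about tool z, for tool pointing down with tool y along world yaw+90"
    s=arm.sense(); R=Ro.from_rotvec(s["orientation"]); return R.inv().apply(np.array(pos)-s["position"]),R.as_matrix()
E
python3 - <<'E'
from h import *
p,r=fit("top",[(50,28,24),(50,-28,24),(28,-28,24),(0,-28,24),(-50,-28,24),(-45,22,64),(15,22,64)],
 up([(168,113),(328,77),(340,138),(355,218),(380,350),(205,350),(163,187)],7,120,215),[.5,.35,.2])
print("pack",p.round(4),np.degrees(p[2]),r.round(1).tolist())
p,r=fit("top",[(-90,65,6),(-90,-65,6),(97,-65,6),(97,65,6),(-20,45,24),(-20,-45,24)],
 up([(108,537),(417,497),(358,78),(65,112),(122,372),(355,345)],6,240,155),[.5,.05,.1])
print("chg",p.round(4),np.degrees(p[2]),r.round(1).tolist())
h=[p[0]+.03*np.cos(p[2]),p[1]+.03*np.sin(p[2])];print("home",h)
# scene-check
s=arm.sense();print(s["joints"],Ro.from_rotvec(s["orientation"]).as_matrix().round(3).tolist())
E
```

```text
pack [0.5    0.3295 0.1217] 6.971541230524347 [[0.9, 0.2], [-0.2, -0.3], [-0.2, -0.5], [-0.3, -0.9], [0.1, 0.1], [-0.8, 1.7], [0.7, 0.1]]
chg [ 0.5668  0.0251 -0.0151] -0.8642729547154275 [[-0.5, 0.9], [0.4, 1.4], [0.4, 0.0], [-0.8, 0.1], [1.8, -1.6], [-0.7, -1.4]]
home [np.float64(0.5967960124670907), np.float64(0.02460349100080379)]
[ 1.45517184  0.5017606  -0.42678005  1.55136117  0.22079704  1.13826932
 -0.2103164 ] [[0.929, 0.37, -0.001], [0.37, -0.929, 0.002], [0.0, -0.002, -1.0]]
```

Emit:
step_arm --series '[[[0.0, 0, 0], [0, 0, 7.2], 0.75], [[0, 0, 0], [0, 0, 7.2], 0.75], [[0, 0, 0], [0, 0, 7.3], 0.75], [[0.04, -0.025, 0], [0, 0, 0], 0.75], [[0.04, -0.025, 0], [0, 0, 0], 0.75]]'

```text
t: 0.6
position: [0.319, -0.5544, 0.2306]
orientation: [-3.141, 0.008, 0.002]
contact_force: [1.0, 1.4, 0.1]
opening: 0.0639
gripper_force: 0.0
```

Run:
```python
from h import *
t=cv2.imread("pics/scene0.png")
a=cv2.resize(t[90:220,60:220],None,fx=4.5,fy=4.5,interpolation=cv2.INTER_CUBIC)
cv2.imwrite("pics/c.png",cv2.convertScaleAbs(a,alpha=1.6))
s=arm.sense();print(s["t"],s["position"],Ro.from_rotvec(s["orientation"]).as_matrix().round(3).tolist(),s["opening"])
```

```text
0.6 [ 0.31902902 -0.55435606  0.23060288] [[1.0, -0.005, -0.001], [-0.005, -1.0, 0.0], [-0.001, -0.0, -1.0]] 0.06388697091479197
```

View pics/c.png

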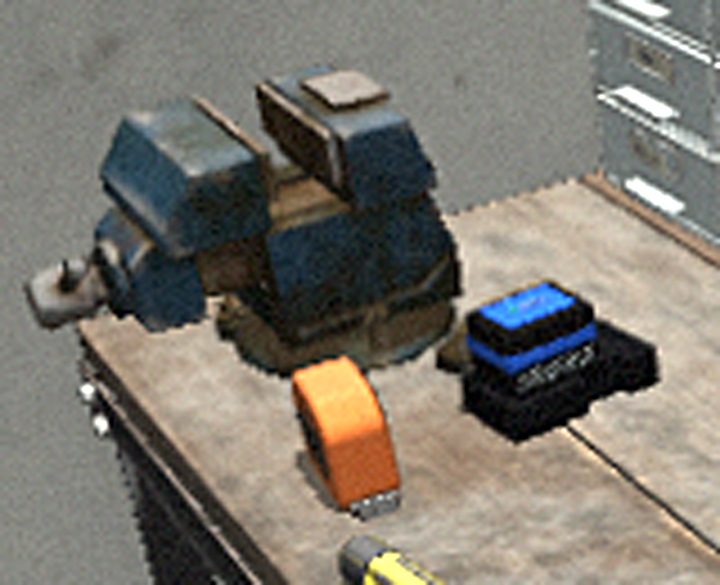

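The crop shows the vise at crop (280,200), beside and behind the pack. Its low base lug at (450,355) is next to the pack's rear-left corner. I'll check the clearance while moving over.

Emit:
step_arm --series '[[[0.035, -0.035, 0], [0, 0, 0], 0.75], [[0.035, -0.035, 0], [0, 0, 0], 0.75], [[0.03, -0.038, 0], [0, 0, 0], 0.75], [[0.03, -0.038, 0], [0, 0, 0], 0.75], [[0.02, -0.045, 0], [0, 0, 0], 0.75]]'

```text
t: 1.1
position: [0.472, -0.3613, 0.2309]
orientation: [-3.141, -0.001, -0.001]
contact_force: [0.8, 1.2, 0.3]
opening: 0.064
gripper_force: 0.0
```

Run:
```python
from h import *
c=camera_info("top");R=np.array(c["R"]);C=-R.T@c["t"]
for uv,zs in(((118,265),(.1,.15,.2)),((131,298),(0.01,.05)),((118,305),(.1,.2)),((129,265),(0.01,.1)),((139,268),(.01,))):
    d=R.T@np.r_[cv2.undistortPoints(np.array([[uv]],float),np.array(c["mtx"]),np.array(c["distortion"]))[0,0],1]
    for z in zs: print(uv,z,(C+d*(z-C[2])/d[2]).round(3))
```

```text
(118, 265) 0.1 [0.459 0.402 0.1  ]
(118, 265) 0.15 [0.452 0.381 0.15 ]
(118, 265) 0.2 [0.445 0.361 0.2  ]
(131, 298) 0.01 [0.388 0.411 0.01 ]
(131, 298) 0.05 [0.386 0.396 0.05 ]
(118, 305) 0.1 [0.371 0.407 0.1  ]
(118, 305) 0.2 [0.367 0.364 0.2  ]
(129, 265) 0.01 [0.469 0.412 0.01 ]
(129, 265) 0.1 [0.456 0.377 0.1  ]
(139, 268) 0.01 [0.458 0.387 0.01 ]
```

Emit:
step_arm --series '[[[0.01, -0.05, 0], [0, 0, 0], 0.75], [[0.01, -0.05, 0], [0, 0, 0], 0.75], [[0.01, -0.05, 0], [0, 0, 0], 0.75], [[0.01, -0.05, 0], [0, 0, 0], 0.75], [[0, -0.05, 0], [0, 0, 0], 0.75]]'

```text
t: 1.6
position: [0.5102, -0.1146, 0.2312]
orientation: [-3.141, -0.001, -0.001]
contact_force: [1.5, 0.5, -0.8]
opening: 0.0641
gripper_force: 0.0
```

Run:
```python
from h import *
def P(n):
    c=camera_info(n);return np.c_[c["R"],c["t"]]
def U(n,uv):
    c=camera_info(n);return cv2.undistortPoints(np.array([[uv]],float),np.array(c["mtx"]),np.array(c["distortion"]))[0,0]
def tri(a,b):
    X=cv2.triangulatePoints(P("top"),P("scene"),U("top",a),U("scene",b))[:,0];return X[:3]/X[3]
print(tri((75,268),(60+345/4.5,90+88/4.5)))
# pack refit in scene: block top corners label & foot nose corner check
c,s=np.cos(.1217),np.sin(.1217)
for o in((50,-28,24),(-50,-28,0),(-50,-28,24),(15,22,64),(15,-22,64),(-45,-22,64),(-45,22,64)):
    o=np.array(o)/1e3;w=[.5+c*o[0]-s*o[1],.3295+s*o[0]+c*o[1],o[2]];q=proj("scene",[w])[0];print((o*1e3).round(),((q-[60,90]+.5)*4.5-.5).round())
```

```text
[0.45639698 0.47231735 0.1584772 ]
[ 50. -28.  24.] [657. 352.]
[-50. -28.   0.] [518. 453.]
[-50. -28.  24.] [512. 415.]
[15. 22. 64.] [549. 283.]
[ 15. -22.  64.] [595. 307.]
[-45. -22.  64.] [504. 344.]
[-45.  22.  64.] [459. 317.]
```

Emit:
step_arm --series '[[[0, -0.05, 0], [0, 0, 0], 0.75], [[0, -0.05, 0], [0, 0, 0], 0.75], [[0, -0.05, 0], [0, 0, 0], 0.75], [[0, -0.05, 0], [0, 0, 0], 0.75], [[0, -0.05, 0], [0, 0, 0], 0.75]]'

```text
t: 2.1
position: [0.509, 0.1349, 0.2312]
orientation: [3.141, -0.001, -0.0]
contact_force: [1.2, -0.5, 0.2]
opening: 0.0641
gripper_force: 0.0
```

Emit:
step_arm --series '[[[-0.005, -0.05, 0], [0, 0, 0], 0.75], [[-0.005, -0.05, 0], [0, 0, 0], 0.75], [[-0.006, -0.05, 0], [0, 0, 0], 0.75], [[-0.006, -0.042, 0], [0, 0, 0], 0.75], [[0, 0, 0.04], [0, 0, -7.0], 0.75]]'

```text
t: 2.6
position: [0.4871, 0.3357, 0.1964]
orientation: [-3.124, -0.209, -0.013]
contact_force: [1.0, 0.1, 0.8]
opening: 0.0641
gripper_force: 0.0
```

Run:
```python
from h import *
im=get_image("scene");a=cv2.resize(im[60:220,60:240,::-1],None,fx=3.7,fy=3.7,interpolation=cv2.INTER_CUBIC)
cv2.imwrite("pics/d.png",cv2.convertScaleAbs(a,alpha=1.6))
s=arm.sense();print(s["t"],s["position"],Ro.from_rotvec(s["orientation"]).as_matrix().round(3).tolist(),s["opening"],s["contact_force"])
```

```text
2.65 [0.48389334 0.32762172 0.1861418 ] [[0.99, 0.139, -0.004], [0.139, -0.99, 0.0], [-0.004, -0.001, -1.0]] 0.06412071786353642 [-1.3534794  -2.34534213 -5.1012026 ]
```

View pics/d.png

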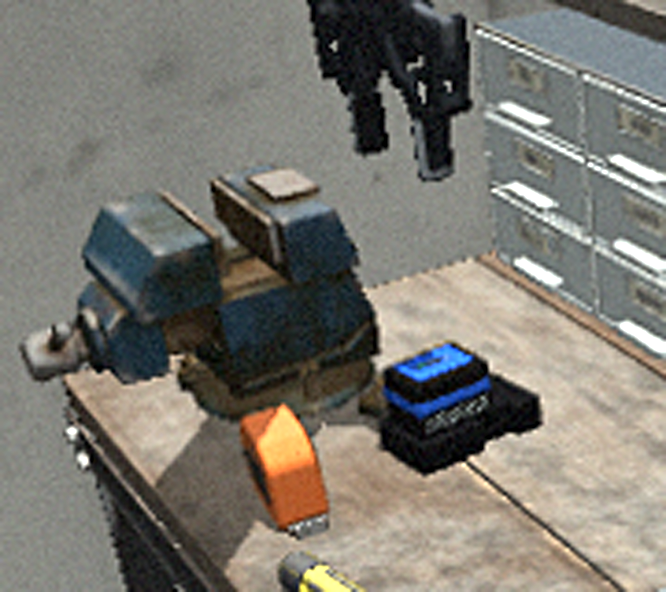

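The gripper is above the pack at crop (390,150) and clears the vise, so I'm going down.

Emit:
step_arm --series '[[[0.002, 0, 0.04], [0, 0, 0], 0.75], [[0, 0, 0.04], [0, 0, 0.5], 0.75], [[0, 0, 0.025], [0, 0, 0], 0.75], [[0, 0, 0.01], [0, 0, 0], 0.75], [[0, 0, 0], [0, 0, 0], 0.75]]'

```text
t: 3.15
position: [0.4888, 0.3234, 0.075]
orientation: [3.135, 0.176, -0.004]
contact_force: [-0.3, -0.6, 0.2]
opening: 0.0641
gripper_force: 0.0
```

Run:
```python
from h import *
im=get_image("scene");a=cv2.resize(im[100:200,130:240,::-1],None,fx=6,fy=6,interpolation=cv2.INTER_CUBIC)
cv2.imwrite("pics/e.png",cv2.convertScaleAbs(a,alpha=1.7))
s=arm.sense();print(s["t"],s["position"],Ro.from_rotvec(s["orientation"]).as_matrix().round(3).tolist(),s["opening"],s["contact_force"])
```

```text
3.2 [0.48975711 0.32438279 0.07653962] [[0.994, 0.112, -0.0], [0.112, -0.994, -0.0], [-0.0, 0.0, -1.0]] 0.06426707455355428 [-0.15778751  0.00668432 -0.62977929]
```

View pics/e.png

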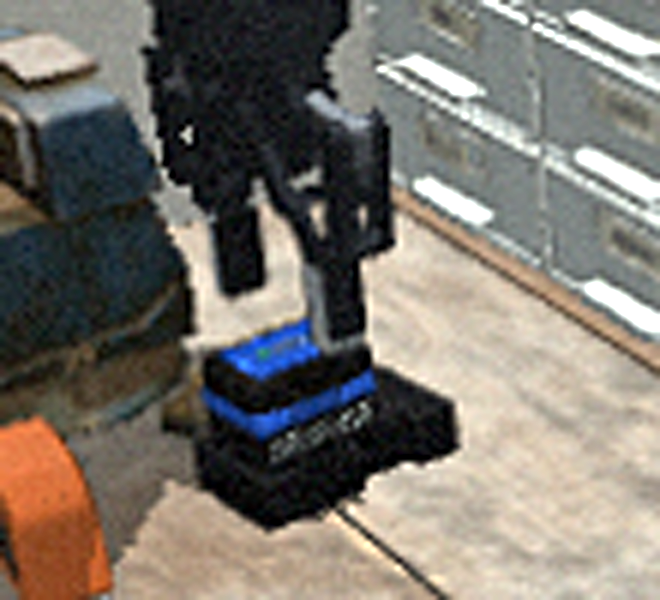

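The fingers straddle the block, with the right finger at crop (335,340) and the block's right face spanning x 265–372. That puts the grasp slightly forward, so I'll shift back 6 mm and left 4 mm, then go down to grip height.

Emit:
step_arm --series '[[[-0.003, -0.004, 0.005], [0, 0, 0], 0.75], [[-0.003, 0, 0.015], [0, 0, 0], 0.75], [[0, 0, 0.015], [0, 0, 0], 0.75], [[0, 0, 0.009], [0, 0, 0], 0.75], [[0, 0, 0], [0, 0, 0], 0.75]]'

```text
t: 3.7
position: [0.4826, 0.3274, 0.0312]
orientation: [3.135, 0.178, -0.002]
contact_force: [0.7, -0.0, 0.3]
opening: 0.0641
gripper_force: 0.0
```

Emit:
step_arm --series '[[[0, 0, 0], [0, 0, 0], 0.2], [[0, 0, 0], [0, 0, 0], 0.2], [[0, 0, 0], [0, 0, 0], 0.2], [[0, 0, 0], [0, 0, 0], 0.2], [[0, 0, 0], [0, 0, 0], 0.2]]'

```text
t: 4.2
position: [0.4837, 0.3288, 0.0331]
orientation: [-3.135, -0.178, -0.002]
contact_force: [-1.3, 1.7, 6.1]
opening: 0.0429
gripper_force: 63.4
```

Run:
```python
from h import *
s=arm.sense();print(s["t"],s["position"],Ro.from_rotvec(s["orientation"]).as_matrix().round(3).tolist(),s["opening"],s["contact_force"],s["gripper_force"])
```

```text
4.2 [0.48372935 0.32881972 0.03314877] [[0.994, 0.113, 0.001], [0.113, -0.994, 0.001], [0.001, -0.001, -1.0]] 0.042855167475486705 [-1.25646814  1.65917995  6.06517659] 63.38049530982971
```

Gripped at 42.9 mm opening and 63 N. Next I'll lift, turn the pack to the charger's yaw and carry it over.

Emit:
step_arm --series '[[[0, 0, -0.02], [0, 0, 0], 0.2], [[0, 0, -0.03], [0, 0, 0], 0.2], [[0, 0, -0.02], [0, 0, 3.7], 0.2], [[0, 0.03, 0], [0, 0, 3.7], 0.2], [[0, 0.04, 0], [0, 0, 0], 0.2]]'

```text
t: 4.7
position: [0.4837, 0.2592, 0.1027]
orientation: [-3.14, 0.022, -0.001]
contact_force: [0.4, -1.0, -4.1]
opening: 0.0434
gripper_force: 62.5
```

Emit:
step_arm --series '[[[0, 0.045, 0], [0, 0, 0], 0.2], [[0, 0.045, 0], [0, 0, 0], 0.2], [[0, 0.045, 0], [0, 0, 0], 0.2], [[0, 0.04, 0], [0, 0, 0], 0.2], [[0, 0.03, 0], [0, 0, 0], 0.2]]'

```text
t: 5.2
position: [0.479, 0.0487, 0.1013]
orientation: [3.139, -0.03, -0.005]
contact_force: [-0.5, 0.2, -4.1]
opening: 0.0432
gripper_force: 62.5
```

Emit:
step_arm --series '[[[0, 0.015, 0], [0, 0, 0], 0.2], [[0, 0.0, 0], [0, 0, 0], 0.2], [[0, 0, 0], [0, 0, 0], 0.2], [[0, 0, 0], [0, 0, 0], 0.2]]'

```text
t: 5.6
position: [0.4803, 0.0393, 0.1021]
orientation: [-3.141, 0.022, 0.001]
contact_force: [-0.6, -0.1, -4.1]
opening: 0.0435
gripper_force: 62.5
```

Run:
```python
from h import *
s=arm.sense();print(s["t"],s["position"],Ro.from_rotvec(s["orientation"]).as_matrix().round(3).tolist(),s["opening"],s["contact_force"],s["gripper_force"])
im=get_image("scene");a=cv2.resize(im[120:280,200:380,::-1],None,fx=3.7,fy=3.7,interpolation=cv2.INTER_CUBIC)
cv2.imwrite("pics/f.png",cv2.convertScaleAbs(a,alpha=1.6))
```

```text
5.6 [0.48026439 0.03925614 0.10212641] [[1.0, -0.014, -0.001], [-0.014, -1.0, 0.001], [-0.001, -0.001, -1.0]] 0.04354618566097497 [-0.57119589 -0.0972019  -4.06750503] 62.50033736228943
```

View pics/f.png

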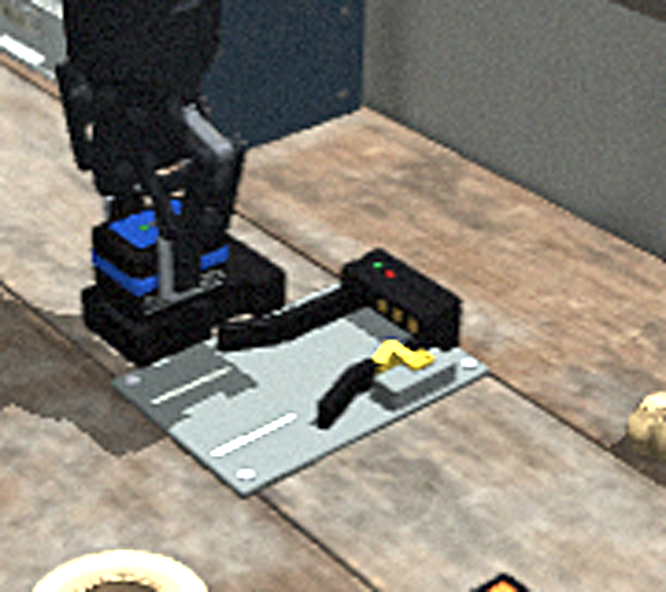

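The picture shows the pack held level over the charger's left-front area. Rear-right foot bottom corner is at (140,365) and the nose right top at (286,268). Charger floor corners are at (112,380), (240,496) and (492,368). I'll fit the charger again in this view, as the second measurement, and check the pack against it.

Run:
```python
from h import *
F=lambda l:up(l,3.7,200,120)
p,r=fit("scene",[(-90,65,6),(-90,-65,6),(97,-65,6),(64,-29,40)][:3],F([(112,380),(240,496),(492,368)]),[.567,.025,-.015])
print("chg scene",p.round(4),np.degrees(p[2]),r.round(1).tolist())
T=np.array([.4803,.0393,.1021]); yaw=-.014
q,r=fit("scene",[(-50,-28,0),(50,-28,24),(-50,-28,24),(15,-22,64),(-45,-22,64)][:2],F([(140,365),(286,268)]),[.496,.039,-.014],z0=.069)
print("pack scene",q.round(4),r.round(1).tolist())
t=cv2.imread("pics/top0.png")
p,r=fit("top",[(-90,65,6),(-90,-65,6),(97,-65,6),(97,65,6)],up([(108,537),(417,497),(358,78),(65,112)],6,240,155),[.5,.05,.1])
print("chg top floor",p.round(4),r.round(1).tolist())
```

```text
chg scene [ 0.5693  0.024  -0.0209] -1.1952744757025342 [[-0.6, -0.0], [0.4, -0.5], [0.1, 0.5]]
pack scene [ 0.5041  0.0447 -0.0071] [[-0.3, 0.4], [0.3, -0.6]]
chg top floor [ 0.5684  0.0246 -0.0127] [[-0.3, 0.3], [0.5, 0.6], [0.4, -0.6], [-0.7, -0.4]]
```

Emit:
step_arm --series '[[[0.011, 0.0135, 0], [0, 0, 0], 0.2], [[0, 0, 0.025], [0, 0, 0], 0.2], [[0, 0, 0.025], [0, 0, 0], 0.2], [[0, 0, 0.008], [0, 0, 0], 0.2], [[0, 0, 0], [0, 0, 0], 0.2]]'

```text
t: 6.15
position: [0.4905, 0.0246, 0.0432]
orientation: [-3.141, 0.023, 0.004]
contact_force: [-0.1, 0.5, -3.1]
opening: 0.0428
gripper_force: 62.2
```

Emit:
step_arm --series '[[[0, 0, 0.002], [0, 0, 0], 0.2], [[0, 0, 0.0], [0, 0, 0], 0.2]]'

```text
t: 6.35
position: [0.4923, 0.0245, 0.0431]
orientation: [-3.141, 0.024, -0.003]
contact_force: [-0.2, 0.9, -3.9]
opening: 0.0431
gripper_force: 62.3
```

Emit:
step_arm --series '[[[0, 0, 0.002], [0, 0, 0], 0.2], [[0, 0, 0.0], [0, 0, 0], 0.2]]'

```text
t: 6.55
position: [0.4918, 0.0242, 0.0408]
orientation: [3.141, -0.025, 0.002]
contact_force: [-0.3, -0.9, -4.0]
opening: 0.0429
gripper_force: 62.3
```

Emit:
step_arm --series '[[[0, 0, 0.001], [0, 0, 0], 0.2], [[0, 0, 0.0], [0, 0, 0], 0.2]]'

```text
t: 6.75
position: [0.4914, 0.0242, 0.0394]
orientation: [3.141, -0.025, 0.0]
contact_force: [0.1, -0.3, -4.9]
opening: 0.0432
gripper_force: 62.3
```

Emit:
step_arm --series '[[[0, 0, 0.001], [0, 0, 0], 0.2], [[0, 0, 0.0], [0, 0, 0], 0.2]]'

```text
t: 6.95
position: [0.4917, 0.0243, 0.0392]
orientation: [3.141, -0.024, 0.001]
contact_force: [-2.2, -1.0, 5.4]
opening: 0.0429
gripper_force: 63.5
```

Emit:
step_arm --series '[[[0, 0, 0.001], [0, 0, 0], 0.2], [[0, 0, 0.0], [0, 0, 0], 0.2]]'

```text
t: 7.15
position: [0.492, 0.0243, 0.0391]
orientation: [3.14, -0.024, 0.002]
contact_force: [-5.9, -1.7, 16.4]
opening: 0.0429
gripper_force: 64.9
```

The pack is on the floor plate. I'll ease the down-force and start sliding.

Emit:
step_arm --series '[[[0, 0, -0.0012], [0, 0, 0], 0.2], [[0.01, 0, 0], [0, 0, 0], 0.2], [[0.01, 0, 0], [0, 0, 0], 0.2], [[0.01, 0, 0], [0, 0, 0], 0.2], [[0, 0, 0], [0, 0, 0], 0.2]]'

```text
t: 7.65
position: [0.5245, 0.024, 0.0392]
orientation: [-3.141, 0.025, -0.006]
contact_force: [3.0, -0.0, 2.6]
opening: 0.0431
gripper_force: 63.5
```

Emit:
step_arm --series '[[[0.007, 0, 0], [0, 0, 0], 0.2], [[0.006, 0, 0], [0, 0, 0], 0.2], [[0, 0, 0], [0, 0, 0], 0.2]]'

```text
t: 7.95
position: [0.5357, 0.024, 0.0391]
orientation: [-3.141, 0.024, -0.003]
contact_force: [-0.9, 1.2, 6.3]
opening: 0.0431
gripper_force: 63.8
```

Emit:
step_arm --series '[[[0.006, 0, 0], [0, 0, 0], 0.2], [[0.004, 0, 0], [0, 0, 0], 0.2], [[0, 0, 0], [0, 0, 0], 0.2]]'

```text
t: 8.25
position: [0.5442, 0.0248, 0.0392]
orientation: [-3.141, 0.023, 0.001]
contact_force: [-4.3, 1.6, 9.5]
opening: 0.0435
gripper_force: 64.3
```

Emit:
step_arm --series '[[[0.006, 0, 0], [0, 0, 0], 0.2], [[0.004, 0, 0], [0, 0, 0], 0.2], [[0, 0, 0], [0, 0, 0], 0.2]]'

```text
t: 8.55
position: [0.5547, 0.0251, 0.0392]
orientation: [-3.14, 0.022, -0.001]
contact_force: [-2.2, 2.5, 7.3]
opening: 0.043
gripper_force: 64.0
```

Emit:
step_arm --series '[[[0.005, 0, 0], [0, 0, 0], 0.2], [[0.003, 0, 0], [0, 0, 0], 0.2], [[0, 0, 0], [0, 0, 0], 0.2]]'

```text
t: 8.85
position: [0.5625, 0.0251, 0.0392]
orientation: [-3.14, 0.022, -0.0]
contact_force: [-3.4, 2.9, 8.1]
opening: 0.0432
gripper_force: 64.1
```

Emit:
step_arm --series '[[[0.004, 0, -0.0003], [0, 0, 0], 0.2], [[0.003, 0, 0], [0, 0, 0], 0.2], [[0, 0, 0], [0, 0, 0], 0.2]]'

```text
t: 9.15
position: [0.5698, 0.0249, 0.0392]
orientation: [-3.14, 0.022, -0.001]
contact_force: [-2.1, 3.3, 4.3]
opening: 0.0428
gripper_force: 63.6
```

Emit:
step_arm --series '[[[0.003, 0, 0], [0, 0, 0], 0.2], [[0.002, 0, 0], [0, 0, 0], 0.2], [[0, 0, 0], [0, 0, 0], 0.2]]'

```text
t: 9.45
position: [0.5741, 0.0244, 0.0392]
orientation: [-3.14, 0.023, 0.0]
contact_force: [-4.1, 3.2, 7.3]
opening: 0.0427
gripper_force: 63.9
```

Emit:
step_arm --series '[[[0.002, 0, 0], [0, 0, 0], 0.2], [[0.001, 0, 0], [0, 0, 0], 0.2], [[0, 0, 0], [0, 0, 0], 0.2]]'

```text
t: 9.75
position: [0.5774, 0.0235, 0.0391]
orientation: [-3.141, 0.024, -0.0]
contact_force: [-2.4, 1.5, 6.3]
opening: 0.0432
gripper_force: 63.7
```

Emit:
step_arm --series '[[[0.002, 0, 0], [0, 0, 0], 0.2], [[0.001, 0, 0], [0, 0, 0], 0.2], [[0, 0, 0], [0, 0, 0], 0.2]]'

```text
t: 10.05
position: [0.5787, 0.0232, 0.0392]
orientation: [3.141, -0.025, -0.005]
contact_force: [-7.8, 0.5, 12.2]
opening: 0.0429
gripper_force: 64.5
```

Emit:
step_arm --series '[[[0.002, 0, 0], [0, 0, 0], 0.2], [[0, 0, 0], [0, 0, 0], 0.2]]'

```text
t: 10.25
position: [0.5787, 0.0232, 0.0392]
orientation: [3.14, -0.024, -0.01]
contact_force: [-13.0, -0.1, 19.0]
opening: 0.043
gripper_force: 65.1
```

It stopped at x = 0.5787, where I predicted the end stop, and the sideways catch force fell to about 0. I'll push a little more and look.

Emit:
step_arm --series '[[[0.002, 0, -0.0008], [0, 0, 0], 0.2], [[0, 0, 0], [0, 0, 0], 0.2]]'

```text
t: 10.45
position: [0.5788, 0.0233, 0.0393]
orientation: [3.14, -0.024, -0.016]
contact_force: [-17.2, 1.6, 18.0]
opening: 0.0432
gripper_force: 65.0
```

Run:
```python
from h import *
im=get_image("scene");a=cv2.resize(im[160:250,230:350,::-1],None,fx=6,fy=6,interpolation=cv2.INTER_CUBIC)
cv2.imwrite("pics/g.png",cv2.convertScaleAbs(a,alpha=1.7))
```

```text
(no output)
```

View pics/g.png

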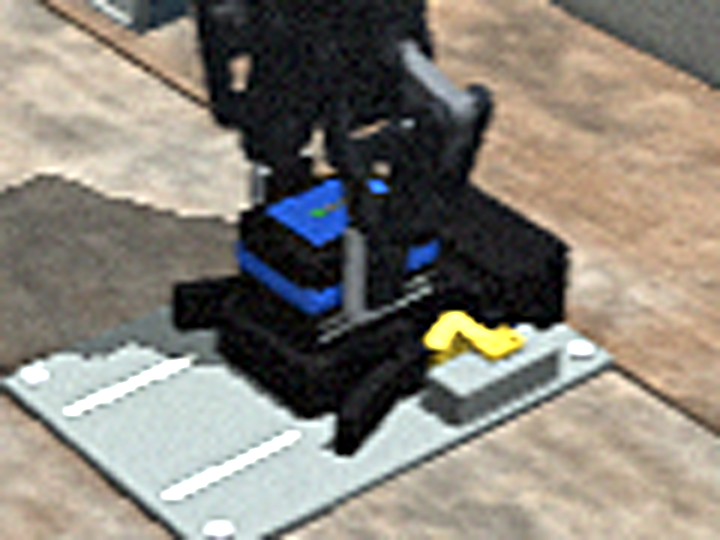

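The yellow tab spans full-image x 300.8–317.2, the same as before insertion (301.4–317.6), so it has sprung back into the notch. I'll do a gentle tug test before releasing.

Emit:
step_arm --series '[[[-0.004, 0, 0], [0, 0, 0], 0.2], [[-0.003, 0, 0], [0, 0, 0], 0.2], [[-0.002, 0, 0], [0, 0, 0], 0.2], [[0, 0, 0], [0, 0, 0], 0.2]]'

```text
t: 10.9
position: [0.5752, 0.0224, 0.0392]
orientation: [3.141, -0.025, -0.001]
contact_force: [0.5, -0.9, -3.2]
opening: 0.0432
gripper_force: 62.6
```

Emit:
step_arm --series '[[[-0.002, 0, 0], [0, 0, 0], 0.2], [[0, 0, 0], [0, 0, 0], 0.2]]'

```text
t: 11.1
position: [0.575, 0.0226, 0.0397]
orientation: [-3.141, 0.025, -0.005]
contact_force: [5.5, -0.6, -5.5]
opening: 0.0432
gripper_force: 62.3
```

The catch holds against the tug: 5.5 N with no movement. Now I'll push fully home again and release.

Emit:
step_arm --series '[[[0.003, 0, 0.0005], [0, 0, 0], 0.2], [[0.003, 0, 0], [0, 0, 0], 0.2], [[0.002, 0, 0], [0, 0, 0], 0.2], [[0, 0, 0], [0, 0, 0], 0.2]]'

```text
t: 11.5
position: [0.5788, 0.0231, 0.0392]
orientation: [3.141, -0.025, -0.008]
contact_force: [-9.1, -1.2, 10.3]
opening: 0.043
gripper_force: 64.1
```

Emit:
step_arm --series '[[[-0.001, 0, -0.0005], [0, 0, 0], 0.2], [[0, 0, 0], [0, 0, 0], 0.7], [[0, 0, 0], [0, 0, 0], 0.7], [[0, 0, 0], [0, 0, 0], 0.7], [[0, 0, 0], [0, 0, 0], 0.7]]'

```text
t: 12.0
position: [0.5807, 0.023, 0.0397]
orientation: [-3.141, 0.024, -0.001]
contact_force: [-0.5, 0.3, -0.2]
opening: 0.0598
gripper_force: 0.0
```

Emit:
step_arm --series '[[[0, 0, -0.01], [0, 0, 0], 0.7], [[0, 0, -0.02], [0, 0, 0], 0.7], [[0, 0, -0.03], [0, 0, 0], 0.7], [[0, 0, -0.04], [0, 0, 0], 0.7], [[-0.02, 0, -0.03], [0, 0, 0], 0.7]]'

```text
t: 12.5
position: [0.5631, 0.0236, 0.1728]
orientation: [-3.14, 0.025, -0.008]
contact_force: [0.9, -1.3, 1.5]
opening: 0.0596
gripper_force: 0.0
```

Emit:
step_arm --series '[[[-0.04, 0, 0], [0, 0, 0], 0.7], [[-0.04, 0, 0], [0, 0, 0], 0.7], [[0, 0, 0], [0, 0, 0], 0.7], [[0, 0, 0], [0, 0, 0], 0.7]]'

```text
t: 12.9
position: [0.4803, 0.0242, 0.1706]
orientation: [3.14, -0.024, 0.003]
contact_force: [1.3, 0.3, 0.4]
opening: 0.0596
gripper_force: 0.0
```

Run:
```python
from h import *
im=get_image("scene");a=cv2.resize(im[160:250,230:350,::-1],None,fx=6,fy=6,interpolation=cv2.INTER_CUBIC)
cv2.imwrite("pics/i.png",cv2.convertScaleAbs(a,alpha=1.7))
```

```text
(no output)
```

View pics/i.png

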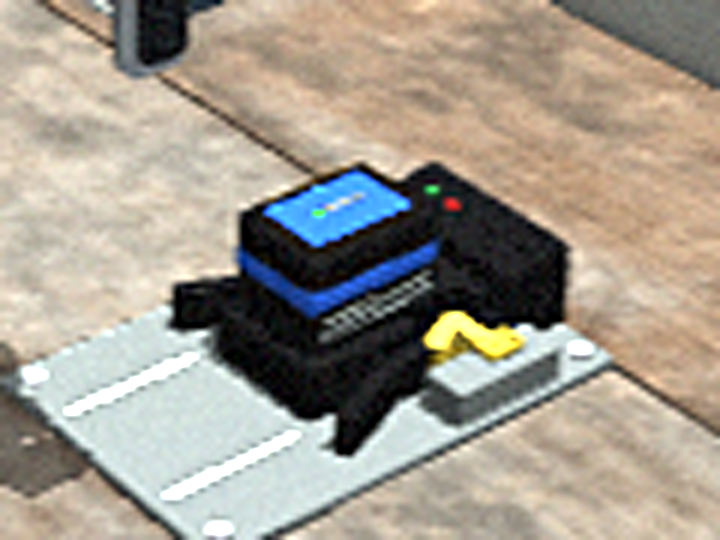

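The pack sits home under the hood, with its top at (335,205). The catch tab at (475,335) is out in the notch, and the gripper is clear at the upper left.

```bash
python3 -c "
from bench import workorder
print(workorder.hand_in())"
```

```text
the job is handed in; nothing more can be done
None
```

The blue pack is fully home in the charger with the yellow catch clicked in (it held against a light tug), the gripper is clear, the orange pack was not touched, and the job was handed in at about 13 s.

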